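Unhitch the cargo trailer from the bench ball and hold its tongue up

TASK

The little cargo trailer's tyre is mended and it has to come off the ball post on the bench. Pull the upright latch handle on the side of its coupler all the way out, sideways, against the spring, and with the latch drawn lift the tongue off the ball without forcing it. Finish while still holding the tongue up in the gripper, still, with the coupler about 10 cm above where it sat, so that I can wipe and grease the ball; leave everything else on the table where it lies.

Things in the scene. Friction and masses are not known exactly. Their poses are not given: they have to be found in the camera images.
- ball_center (a point): Centre of the hitch ball: a plain steel ball of 30 mm diameter on a neck of 14 mm and a stout post with a 100 mm square foot plate bolted to the table; the ball's centre is 100 mm above the table. It never moves.
- ball_post: The post that carries the ball: foot plate 100 x 100 x 8 mm, origin on the table under the ball's centre. Fixed.
- coupler: Pressed-steel coupler on the end of the trailer's tongue, seated over the ball: 50 mm wide (x), 66 mm long (y), domed top 31 mm above its origin. Origin: centre of the ball socket. +x points sideways to the latch handle and is the way the latch is pulled; +y to the nose, so the tongue runs off along -y; z up. On its +x side a lower latch box reaches to x = 56 mm, its top 4 mm below the origin.
- coupler_seat (a point): Centre of the ball socket in the coupler, same point and axes as coupler; its height tells how far the coupler is raised (100 mm above the table when seated).
- tongue (a joint): Angle of the tongue about its pivot bolt, rad: 0 seated, growing as the coupler rises (to 1.2). The pivot axis is level, along the coupler's x, as high as the ball's centre and 280 mm from it along the coupler's -y: all on the coupler swings up on a circle about it, tilting (10 cm of lift is 0.365 rad). The tongue, a 30 mm square tube, falls when let go; holding it at the coupler takes 5 to 9 N.
- latch (a joint): How far the latch is drawn, m: 0 shut, 0.020 out at its stop. It slides along the coupler's +x and rises with the coupler. A spring pushes it shut, 6 N at 0 to 14 N at the stop, and snaps it shut when let go. While shut its fork sits under the ball and locks the tongue down; it is clear from 0.017 on, so draw it right out. The tongue can be lifted by the drawn handle itself.
- latch_grip (a point): Point to grip on the latch handle, an upright flat steel bar 10 mm thick (coupler's x), 26 mm wide (y). The point is in the middle of the bar, 17 mm below its top; shut and seated it is at (67, 0, 45) mm in the coupler's frame, 145 mm above the table; the bar spans 74 to 162 mm above the table, 37 mm clear of the housing. Moves with latch and tongue; axes as the coupler's.
- trailer: The green two-wheeled cargo trailer (wheels 200 mm, deck with a low wooden box, top at 199 mm), chocked and immovable. Origin on the table under the ball; the trailer lies along its -y: pivot bolt of the tongue at y = -280 mm, frame and wheels (400 mm wide over all) from y = -310 to -660 mm.
- radio: Bystander: old grey radio, 75 x 230 mm, 160 mm high over its carrying handle, one chunky black knob on its front. Origin under its centre. Leave alone.
- tyre_lever: Bystander: flat steel tyre lever, 205 x 18 mm, 10 mm high, lying beside the tongue. Origin under its middle. Leave alone.
- nozzle: Bystander: blue plastic pump nozzle with thumb lever, 90 x 22 mm, 30 mm high. Origin under its middle. Leave alone.
- freewheel: Bystander: rusted iron freewheel, 76 mm across, 17 mm high, lying flat. Origin under its centre. Leave alone.
- stem: Bystander: chrome handlebar stem lying on its side, about 140 x 110 mm, 30 mm high. Origin under the quill tube's middle. Leave alone.
- patch_tin: Bystander: round patch tin, 75 mm across, 26 mm high. Origin under its centre. Leave alone.
- spanner: Bystander: steel spanner, 180 mm long and 8 mm high, lying flat on the latch side of the tongue. Origin under its middle. Leave alone.
Mind the look-alikes: they are no part of the job. Of the things like the ball_post, leave any that is purple, turquoise or yellow; of the rest the larger one is meant.

How it is judged:
By the outcome, as a careful person would: the job done as asked, in the order asked, and still so for the second after the job is handed in, while the arm keeps its last pose, push and grip.
It also fails if it takes over 35 s, if anything falls off the work surface, if the arm or the gripper's body presses on something with over 40 N, if the wrist force passes 120 N, or if a joint passes its speed limit or range.

ROBOT

A 6-joint arm with a two-finger parallel gripper is mounted at the origin on the work surface. World frame = base frame: x ahead of the robot, y to its left, z up, the work surface at z = 0. Lengths are in mm, angles in degrees, forces in N, time in s.
With the tool pointing down it reaches from about 300 to 850 mm from the base axis. Payload 4.2 kg.
Tool frame: the origin (TCP) lies at the centre of the arm's flange, where the gripper is bolted on; the fingertips stand 191 mm ahead of it and the grasp point (between the pads) lies 172 mm ahead of it; z points along the fingers, x is the direction in which the jaws open and shut, and the axes are right-handed (so a half turn about z gives the same grasp; the last joint's range is limited). The gripper opens to 91 mm and grips with 3 to 60 N. Pads are 32 mm wide; open, the fingers measure 118 mm over their backs; the gripper's body (76 mm by 178 mm) begins 60 mm behind the grasp point.
Start: joints at [73.167, 18.312, 89.639, -0, 72.044, -1.146], TCP at [155.472, 553.58, 404.776] pointing down, gripper open.
Joint ranges: [-177.97, 177.97], [-48.28, 115.42], [12.27, 149.76], [-77.06, 257.06], [2.81, 150.46], [-146.56, 146.56]. Speed limits (degrees/s): [147.25, 147.25, 180, 180, 180, 180].

INTERFACE

Orientations are given as [roll, pitch, yaw] about the fixed x, y, z axes, in that order (R = Rz(yaw) Ry(pitch) Rx(roll)).
In Python, from workcell import telemetry, imaging, env gives the robot as it stands. The module is installed in compiled form; this text tells all that it offers.
- The arm moves only by the tool jog_arm, never from a script. Its argument "series" is a list of rows, each a list of 3 entries, a list of its own where there are three numbers: the shift along the world's x, y, z in mm, then the turn, a rotation vector about the world's x, y, z in rad, then the opening, from 0 (shut) to 1 (fully open). In form: [[[x, y, z], [ax, ay, az], jaw], ...]. A call has exactly 5 rows; each row is the pose to reach, as a shift and turn from the pose measured when the call began; what a row does not reach only later rows make up. A row lasts 1/12 s, in which the tool goes at most 41.7 mm and 7.16 degrees, less where a joint would pass 70% of its speed; a pose out of reach is approached as far as the arm can. A call with a gripper value outside its range is refused whole. The fingers move at their own pace and stop on an object; "squeeze" is the grip in N (left out, the last holds). Time passes only in rows, so rows that repeat a pose let the fingers close, or fill a call up. It gives the time, the measured TCP pose, the force and the opening at its end, in the units of the state.
- telemetry.state(): the state, without advancing time (a new reading comes with each control period).
- imaging.grab_frame(name): name is "side" or "top"; returns a dict with "pixels" (480x640x3 uint8, red, green, blue), "fov_y" (degrees; the focal length in pixels is half the picture's height over the tangent of half this angle, whatever the lens; pixels are square), "cx", "cy" (the principal point, pixels), "R" (3x3) and "t" (3): a world point X has camera coordinates R X + t. Camera axes: x right, y down, z forward; pixel columns grow to the right and rows downward; lengths in mm; the calibration is good to about 2 mm. A picture is of the moment at which its call begins. There is no depth.
- env.job_done(): hands the job in, once; it reports no verdict.
The state is a dict: "time_s": time; "qpos": joint angles; "qvel": joint speeds; "effort": joint torques, N m; "ee_pos": TCP position; "ee_rot": TCP orientation; "force": force on the tool from outside, world axes, zero at the start; "torque": the same for the moment, N m; "gripper_width": finger opening in mm.
Only numpy, scipy, OpenCV 4.12 (cv2) and the standard library are available. Lean on these libraries where they do the work, as an engineer would, in place of code of your own. Each camera call takes 0.05 s, during which the arm holds its last target.

## Working session

There is one attempt and no reset: what is moved stays moved. The work goes in short steps, Python scripts to look and compute and a tool call to move; the robot and the scene stay as the last step left them, time stands still between calls to the robot, and variables do not carry over. Pictures are saved under pics/ and viewed, and the job is handed in when it is done.

Besides the shell and the picture viewer there is one more tool, called after "Emit:" as name([rows], argument=value, ...), one row to a line, values as JSON. jog_arm: Moves the arm, as the interface text tells. Its arguments: {"type":"object","properties":{"series":{"type":"array"},"squeeze":{"type":"number"}},"required":["series"]}

```bash
mkdir -p pics
cat > h.py <<'E'
import numpy as np, cv2, json, pickle
from workcell import telemetry, imaging, env
def grab(n,f):
    d=imaging.grab_frame(n); cv2.imwrite(f,cv2.cvtColor(np.asarray(d['pixels']),cv2.COLOR_RGB2BGR)); pickle.dump(d,open(f+'.pkl','wb')); return d
def load(f): return pickle.load(open(f+'.pkl','rb'))
def K(d):
    f=240/np.tan(np.radians(d['fov_y'])/2); return f,d['cx'],d['cy']
def proj(d,X):
    c=np.array(d['R'])@np.array(X,float)+np.array(d['t']); f,cx,cy=K(d); return np.array([cx+f*c[0]/c[2],cy+f*c[1]/c[2]])
def ray(d,u,v):
    f,cx,cy=K(d); R=np.array(d['R']); o=-R.T@np.array(d['t']); r=R.T@np.array([(u-cx)/f,(v-cy)/f,1]); return o,r
def atz(d,u,v,z):
    o,r=ray(d,u,v); return o+r*(z-o[2])/r[2]
def crop(f,x0,y0,x1,y1,s,out):
    im=cv2.imread(f)[y0:y1,x0:x1]; cv2.imwrite(out,cv2.resize(im,None,fx=s,fy=s,interpolation=cv2.INTER_CUBIC))
E
python3 - <<'E'
from h import *
print(telemetry.state())
for n in('top','side'):
    d=grab(n,f'pics/{n}0.png'); print(n,d['fov_y'],d['cx'],d['cy'],d['R'],d['t'], [k for k in d])
E
```

```text
{'time_s': 0.0, 'qpos': array([ 7.31681223e+01,  1.83504940e+01,  8.97068792e+01, -2.47343317e-03,
        7.20435597e+01, -1.14668747e+00]), 'qvel': array([ 0.10120086, -0.02554582,  0.06620593,  0.01104643,  0.00562577,
       -0.0343023 ]), 'effort': array([-3.01887496e-05, -4.12465811e+01, -2.31966323e+01,  7.25727179e-02,
        4.59800370e-02, -1.54517111e-04]), 'ee_pos': array([155.41413183, 553.41757301, 403.92828014]), 'ee_rot': array([1.79999669e+02, 1.00959709e-01, 7.43155741e+01]), 'force': array([-0.32751151, -0.142168  ,  0.83535144]), 'torque': array([-0.04322499, -0.02184895,  0.00283526]), 'gripper_width': 91.17615681218196}
top 46.67740289020735 324.3722268701181 245.81405549743948 [[ 0.01567885 -0.99983449  0.00922867]
 [-0.98401776 -0.01706688 -0.17725058]
 [ 0.17737875 -0.00630209 -0.98412248]] [ 171.31797703  550.75049374 1094.95605721] ['pixels', 'fov_y', 'cx', 'cy', 'R', 't']
side 46.25548963529109 328.60966684302616 247.01266994613755 [[ 0.90178746 -0.4317521   0.01922226]
 [-0.30719574 -0.67164604 -0.67418274]
 [ 0.30399037  0.60206455 -0.73831439]] [-414.54800354  365.25037681 1054.64443189] ['pixels', 'fov_y', 'cx', 'cy', 'R', 't']
```

View pics/top0.png

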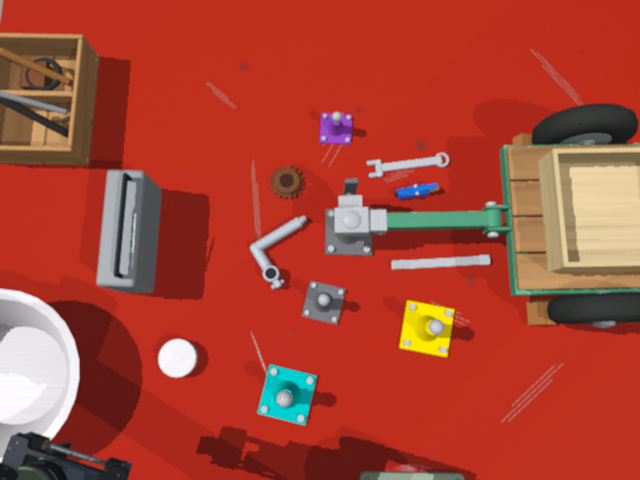

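View pics/side0.png

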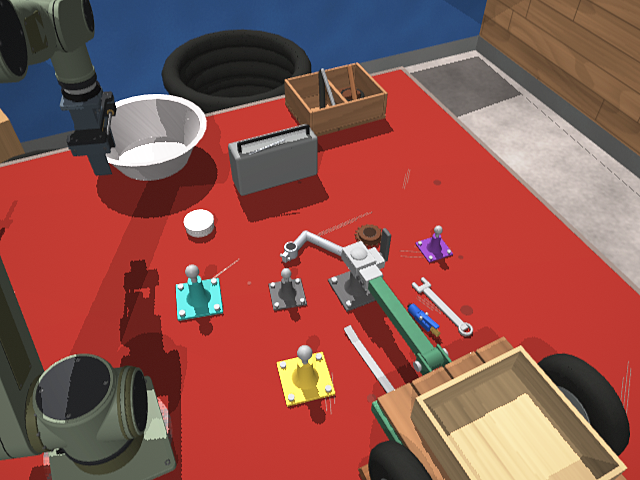

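Run:
```python
from h import *
crop('pics/top0.png',300,150,400,270,5,'pics/ctop.png')
crop('pics/side0.png',310,200,430,320,5,'pics/cside.png')
```

```text
(no output)
```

View pics/ctop.png

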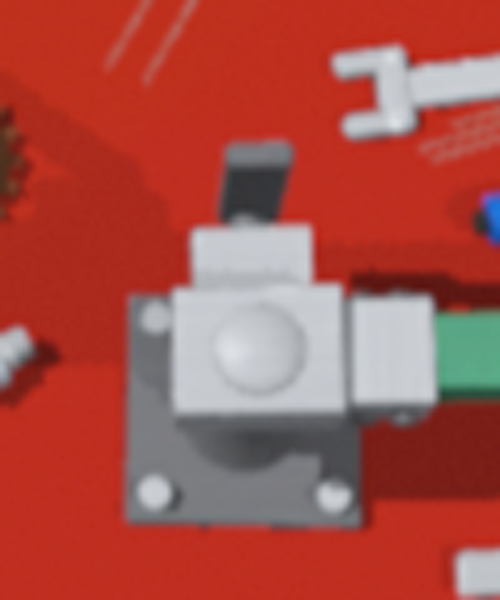

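View pics/cside.png

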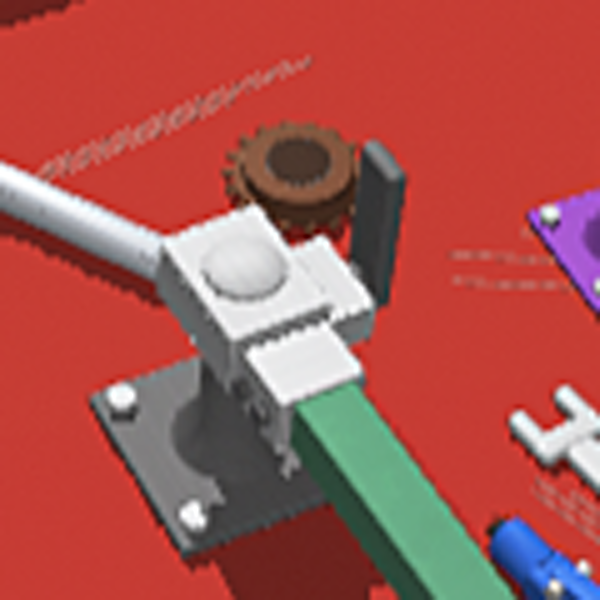

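Run:
```python
from h import *
t=load('pics/top0.png');s=load('pics/side0.png')
ct=lambda x,y:(300+x/5,150+y/5); cs=lambda x,y:(310+x/5,200+y/5)
print('handle top z162',atz(t,*ct(258,154),162),atz(s,*cs(383,160),162))
for p in[(228,143),(292,143),(288,166),(224,166)]: print(atz(t,*ct(*p),162))
print('plate corners z8'); P=[atz(t,*ct(*p),8) for p in[(126,522),(360,525),(126,297)]]; print(P)
print((P[1]+P[2])/2)
print('side plate',[atz(s,*cs(*p),8) for p in[(92,402),(188,548)]])
print('dome',atz(t,*ct(258,350),131),atz(s,*cs(246,265),131))
# tongue tube edges z~115
print('tube',atz(t,392,221,115),atz(t,480,219.5,115))
```

```text
handle top z162 [653.01303916 131.65016445 162.        ] [656.7672103 129.0375623 162.       ]
[657.1188842  143.02313324 162.        ]
[657.56711562 118.82240922 162.        ]
[648.52079064 120.28940371 162.        ]
[648.07524032 144.45266584 162.        ]
plate corners z8
[array([536.63807372, 178.07741153,   8.        ]), array([537.05637154,  78.62979832,   8.        ]), array([634.87793489, 179.59203275,   8.        ])]
[585.96715322 129.11091553   8.        ]
side plate [array([541.21682598, 171.76433265,   8.        ]), array([544.04747228,  77.83467142,   8.        ])]
dome [584.2639515  129.38867157 131.        ] [589.21625637 123.60588434 131.        ]
tube [587.33841509  49.60245915 115.        ] [ 593.40584204 -122.69154411  115.        ]
```

Candidates for the ball post in the top view: purple (336,127), turquoise (287,395) and yellow (427,328) are all excluded by colour. That leaves the small grey one (324,302) and the large grey one (348,232). The large grey one carries the coupler, so I'm choosing that. In the crops the latch handle's top face is at top pixel (351.6,181) and side pixel (386.6,232). This puts the handle near (654,130), with the coupler yawed about 2°.

Emit:
jog_arm([
  [[30,-25,0],[0,0,-0.11],0.45],
  [[60,-51,0],[0,0,-0.22],0.45],
  [[90,-76,0],[0,0,-0.33],0.45],
  [[120,-101,0],[0,0,-0.44],0.45],
  [[150,-127,0],[0,0,-0.55],0.45],
], squeeze=40)

```text
time_s: 0.52
ee_pos: [306.4, 425.1, 403.6]
ee_rot: [180.0, 0.1, 42.5]
force: [1.5, 0.8, 0.1]
gripper_width: 60.9
```

Emit:
jog_arm([
  [[30,-25,0],[0,0,-0.11],0.45],
  [[60,-51,0],[0,0,-0.22],0.45],
  [[90,-76,0],[0,0,-0.33],0.45],
  [[120,-101,0],[0,0,-0.44],0.45],
  [[150,-127,0],[0,0,-0.55],0.45],
])

```text
time_s: 0.93
ee_pos: [457.5, 296.6, 403.3]
ee_rot: [180.0, 0.2, 10.7]
force: [1.7, 0.7, 0.1]
gripper_width: 40.9
```

Emit:
jog_arm([
  [[28,-24,0],[0,0,-0.03],0.45],
  [[56,-48,0],[0,0,-0.06],0.45],
  [[84,-71,0],[0,0,-0.09],0.45],
  [[110,-93,0],[0,0,-0.12],0.45],
  [[135,-114,0],[0,0,-0.15],0.45],
])

```text
time_s: 1.35
ee_pos: [593.7, 181.0, 402.8]
ee_rot: [180.0, 0.2, 2.0]
force: [0.3, 0.4, 0.2]
gripper_width: 41.2
```

Emit:
jog_arm([
  [[22,-18,0],[0,0,0],0.45],
  [[40,-34,0],[0,0,0],0.45],
  [[53,-46,0],[0,0,0],0.45],
  [[60,-51,0],[0,0,0],0.45],
  [[61,-52,0],[0,0,0],0.45],
])

```text
time_s: 1.77
ee_pos: [655.7, 127.9, 401.9]
ee_rot: [180.0, 0.3, 1.9]
force: [-1.3, 0.6, -1.2]
gripper_width: 41.4
```

Run:
```python
from h import *
s=telemetry.state(); print(s['ee_pos'],s['ee_rot'],s['gripper_width'],s['force'])
grab('top','pics/top1.png');grab('side','pics/side1.png')
crop('pics/top1.png',280,120,420,260,4,'pics/ct1.png')
crop('pics/side1.png',310,120,460,300,4,'pics/cs1.png')
```

```text
[655.7103721  127.93253387 401.86009387] [179.96493931   0.26319503   1.88114801] 41.42596722281408 [-1.29780722  0.62784397 -1.20511088]
```

View pics/ct1.png

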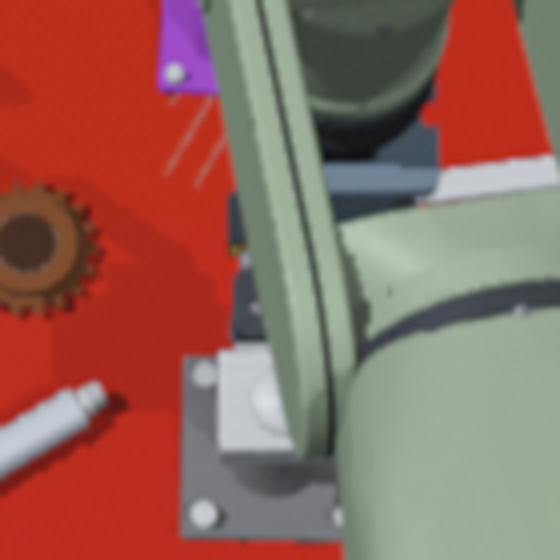

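View pics/cs1.png

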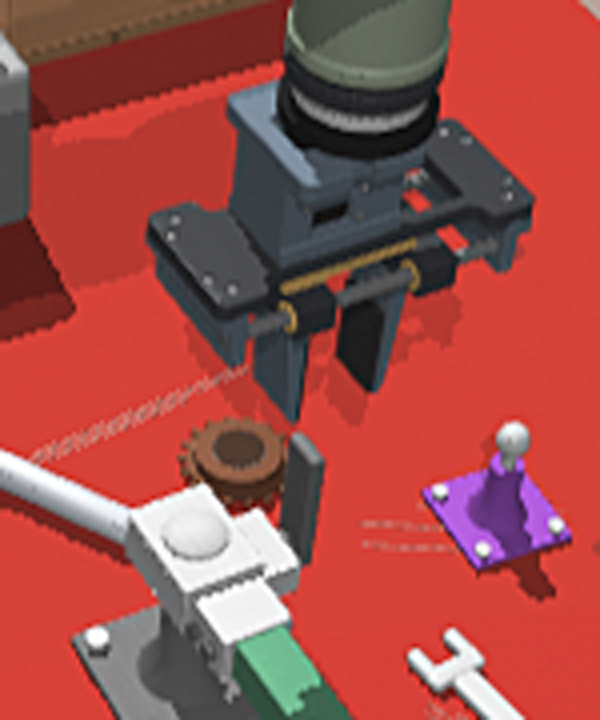

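Run:
```python
from h import *
s=load('pics/side1.png')
for dx in(-34,-20.7,20.7,34):
  for dy in(-16,16):
    print(dx,dy,((proj(s,[655.7+0.8+dx,128+dy,402-191])-[310,120])*4).round())
```

```text
-34 -16 [274. 424.]
-34 16 [244. 384.]
-20.7 -16 [296. 416.]
-20.7 16 [266. 376.]
20.7 -16 [366. 392.]
20.7 16 [335. 354.]
34 -16 [388. 385.]
34 16 [357. 347.]
```

Emit:
jog_arm([
  [[-1,2,-18],[0,0,0],0.45],
  [[-1,2,-38],[0,0,0],0.45],
  [[-1,2,-58],[0,0,0],0.45],
  [[-1,2,-76],[0,0,0],0.45],
  [[-1,2,-85],[0,0,0],0.45],
])

```text
time_s: 2.28
ee_pos: [651.8, 132.4, 315.2]
ee_rot: [180.0, 0.5, 2.1]
force: [-0.2, 0.1, -0.3]
gripper_width: 41.0
```

Run:
```python
from h import *
grab('side','pics/side2.png')
s=telemetry.state(); print(s['ee_pos'],s['ee_rot'],s['gripper_width'],s['force'])
crop('pics/side2.png',310,140,460,300,4,'pics/cs2.png')
```

```text
[651.8302519  132.24809546 314.11363344] [179.96374      0.64037328   2.06180537] 41.05255018978607 [-1.08346253 -0.24865461 -0.1042544 ]
```

View pics/cs2.png

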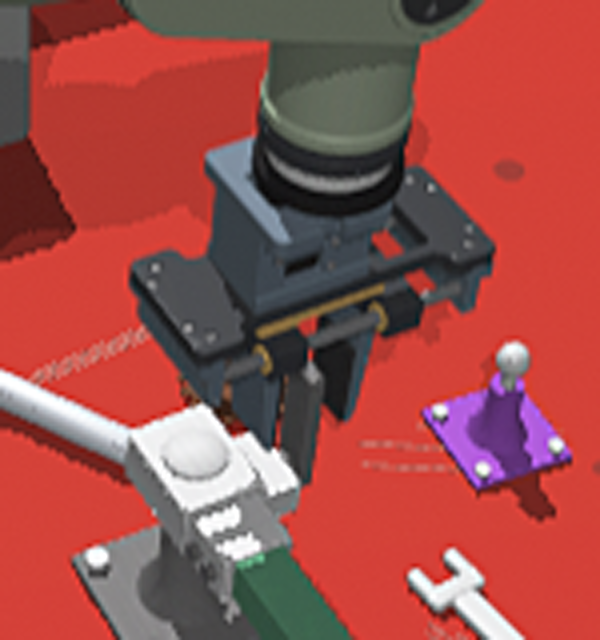

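Emit:
jog_arm([
  [[3,-1,1],[0,-0.01,0],0.45],
  [[3,-1,1],[0,-0.01,0],0.35],
  [[3,-1,1],[0,-0.01,0],0.25],
  [[3,-1,1],[0,-0.01,0],0.15],
  [[3,-1,1],[0,-0.01,0],0.08],
], squeeze=40)

```text
time_s: 2.75
ee_pos: [655.0, 131.3, 316.2]
ee_rot: [180.0, -0.0, 2.1]
force: [-0.8, 0.5, 0.2]
gripper_width: 17.2
```

Emit:
jog_arm([
  [[0,0,0],[0,0,0],0.0],
  [[0,0,0],[0,0,0],0.0],
  [[0,0,0],[0,0,0],0.0],
  [[0,0,0],[0,0,0],0.0],
  [[0,0,0],[0,0,0],0.0],
], squeeze=45)

```text
time_s: 3.17
ee_pos: [655.6, 131.3, 316.6]
ee_rot: [180.0, -0.2, 2.1]
force: [5.8, -0.3, -0.5]
gripper_width: 10.4
```

Emit:
jog_arm([
  [[3,0,0],[0,0,0],0.0],
  [[6,0,0],[0,0,0],0.0],
  [[9,0.3,0],[0,0,0],0.0],
  [[12,0.4,0],[0,0,0],0.0],
  [[15,0.5,0],[0,0,0],0.0],
])

```text
time_s: 3.58
ee_pos: [668.3, 131.8, 316.2]
ee_rot: [179.9, 0.4, 2.1]
force: [-10.1, 0.1, 4.9]
gripper_width: 10.1
```

Run:
```python
from h import *
s=telemetry.state(); print(s['ee_pos'],s['ee_rot'],s['gripper_width'],s['force'],s['torque'])
```

```text
[668.32867892 131.81464638 316.21909026] [179.94542736   0.38654022   2.05805688] 10.13622959685565 [-10.11906631   0.07511901   4.89112752] [-0.14021848  1.17143105 -0.04140203]
```

Emit:
jog_arm([
  [[2,0,0],[0,-0.003,0],0.0],
  [[4,0.1,0],[0,-0.006,0],0.0],
  [[6,0.2,0],[0,-0.008,0],0.0],
  [[7,0.2,0],[0,-0.01,0],0.0],
  [[8,0.3,0],[0,-0.01,0],0.0],
])

```text
time_s: 4.0
ee_pos: [673.5, 132.1, 316.2]
ee_rot: [179.9, 0.4, 2.1]
force: [-12.9, -1.4, 7.1]
gripper_width: 9.8
```

Emit:
jog_arm([
  [[1,0,0],[0,-0.004,0],0.0],
  [[1.5,0,0],[0,-0.008,0],0.0],
  [[2,0,0],[0,-0.01,0],0.0],
  [[2,0,0],[0,-0.01,0],0.0],
  [[2,0,0],[0,-0.01,0],0.0],
])

```text
time_s: 4.42
ee_pos: [672.7, 132.2, 316.1]
ee_rot: [179.9, 0.5, 2.1]
force: [-11.8, -0.5, 5.5]
gripper_width: 9.6
```

Run:
```python
from h import *
s=telemetry.state(); print(s['ee_pos'],s['ee_rot'],s['gripper_width'],s['force'],s['torque'])
grab('side','pics/side3.png')
crop('pics/side3.png',310,140,460,300,4,'pics/cs3.png')
```

```text
[672.70354936 132.15972221 316.1492387 ] [179.8720123    0.49182943   2.05908698] 9.571052889479844 [-11.80634112  -0.50342133   5.51863362] [ 0.05080991  1.2559317  -0.03654595]
```

View pics/cs3.png

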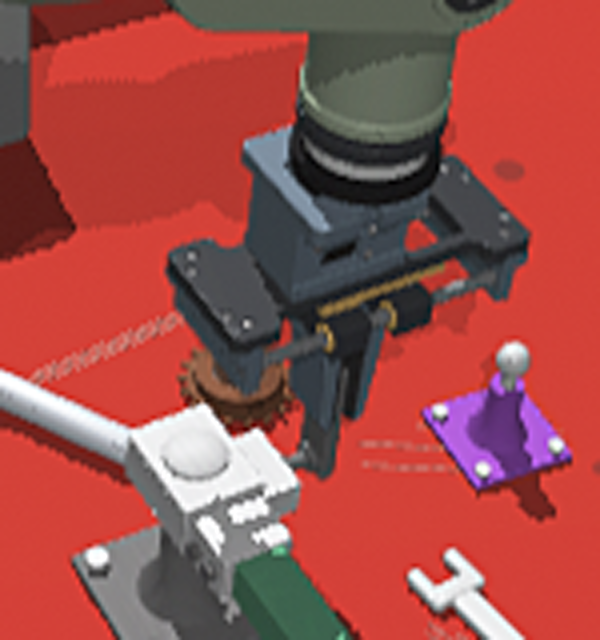

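Emit:
jog_arm([
  [[3,0,0.5],[0,-0.008,0],0.0],
  [[5,0,1],[0,-0.015,0],0.0],
  [[7,0,1],[0,-0.02,0],0.0],
  [[9,0,1],[0,-0.025,0],0.0],
  [[10,0,1],[0,-0.025,0],0.0],
])

```text
time_s: 4.88
ee_pos: [677.6, 132.5, 316.1]
ee_rot: [179.8, 0.3, 2.0]
force: [-21.7, -0.5, 8.9]
gripper_width: 9.7
```

Run:
```python
from h import *
s=telemetry.state(); print(s['ee_pos'],s['ee_rot'],s['gripper_width'],s['force'],s['torque'])
```

```text
[677.55763101 132.46310374 316.13257951] [179.83519587   0.33049339   2.03903982] 9.745528638032981 [-21.66671935  -0.54555372   8.9456989 ] [0.22391375 3.41935897 0.00827349]
```

Emit:
jog_arm([
  [[5,-2.2,4],[0.01,-0.014,0],0.0],
  [[5,-4.4,7],[0.02,-0.014,0],0.0],
  [[5,-6.6,10],[0.03,-0.014,0],0.0],
  [[5.4,-10,14.4],[0.045,-0.013,0],0.0],
  [[5.5,-13.5,18.5],[0.06,-0.012,0],0.0],
], squeeze=55)

```text
time_s: 5.3
ee_pos: [678.9, 119.3, 331.2]
ee_rot: [-176.7, 0.6, 2.1]
force: [-15.0, 1.2, -3.8]
gripper_width: 10.3
```

Run:
```python
from h import *
s=telemetry.state(); print(s['ee_pos'],s['ee_rot'],s['gripper_width'],s['force'],s['torque'])
grab('side','pics/side4.png')
crop('pics/side4.png',310,140,460,300,4,'pics/cs4.png')
```

```text
[678.92392386 119.34159602 331.17285096] [-176.74282429    0.64993831    2.11013098] 10.320193339999134 [-15.04505814   1.15031742  -3.75038268] [-0.21662286  1.36083792  0.00688593]
```

View pics/cs4.png

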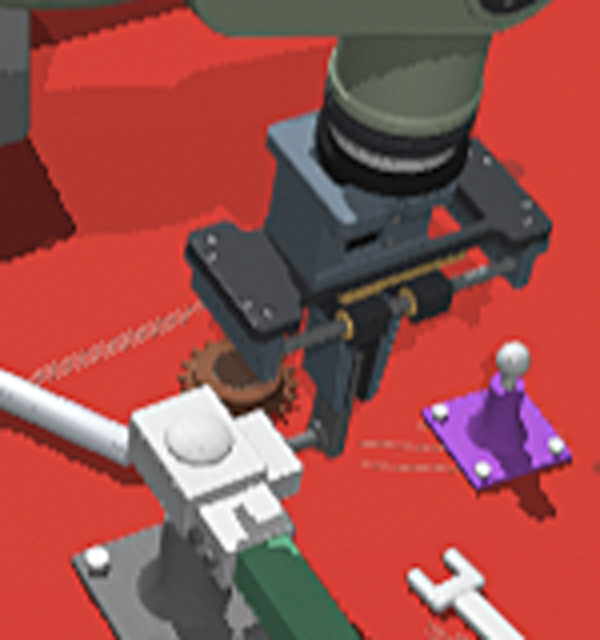

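Emit:
jog_arm([
  [[7,-4.7,7],[0.02,-0.018,0],0.0],
  [[7.5,-10.7,13.5],[0.045,-0.018,0],0.0],
  [[7.8,-16.8,20],[0.07,-0.018,0],0.0],
  [[8,-23,26.2],[0.095,-0.017,0],0.0],
  [[8.2,-28.3,31],[0.115,-0.016,0],0.0],
])

```text
time_s: 5.77
ee_pos: [681.3, 90.9, 359.5]
ee_rot: [-170.0, 1.0, 2.3]
force: [-23.4, 1.1, -3.3]
gripper_width: 9.6
```

Run:
```python
from h import *
s=telemetry.state(); print(s['ee_pos'],s['ee_rot'],s['gripper_width'],s['force'],s['torque'])
grab('side','pics/side5.png')
crop('pics/side5.png',310,120,460,300,4,'pics/cs5.png')
```

```text
[681.32678365  90.91767867 359.47539809] [-170.02402618    1.03520677    2.28698312] 9.58315028434674 [-23.39130275   1.08992601  -3.28883801] [-0.47132043  2.48764379  0.27619795]
```

View pics/cs5.png

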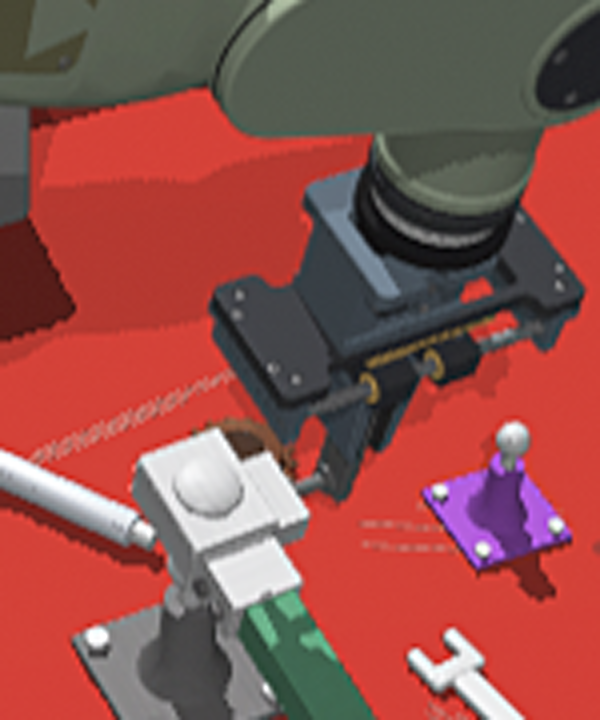

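Emit:
jog_arm([
  [[5.5,-5.2,6],[0.02,-0.016,0],0.0],
  [[5.8,-11.9,12],[0.045,-0.016,0],0.0],
  [[6,-18.7,17.6],[0.07,-0.016,0],0.0],
  [[6.2,-24.3,22],[0.09,-0.016,0],0.0],
  [[6.4,-30,26.2],[0.11,-0.015,0],0.0],
])

```text
time_s: 6.23
ee_pos: [683.0, 60.7, 383.9]
ee_rot: [-163.6, 1.2, 2.6]
force: [-21.0, 0.5, -2.1]
gripper_width: 10.1
```

Run:
```python
from h import *
s=telemetry.state(); print(s['ee_pos'],s['ee_rot'],s['gripper_width'],s['force'],s['torque'])
v=np.array(s['ee_pos'])-[677.56,132.46,316.13]+[0,281,216]; v[1]+=.0355*(s['ee_pos'][0]-677)*0
th=np.arctan2(v[2],v[1])-np.arctan2(216,281); print(th,280*np.sin(th),np.hypot(v[1],v[2]),v)
```

```text
[682.96460585  60.68007649 383.93450812] [-163.58349685    1.15752189    2.57012372] 10.082635368265874 [-21.01408228   0.46773827  -2.13038525] [-0.69620102  1.88450051  0.28072348]
0.28018748977810526 77.43003289746181 352.5876334197102 [  5.40460585 209.22007649 283.80450812]
```

Emit:
jog_arm([
  [[5.5,-5.7,5],[0.02,-0.016,0],0.0],
  [[5.8,-11.5,9],[0.04,-0.016,0],0.0],
  [[6,-17.4,13],[0.06,-0.016,0],0.0],
  [[6.2,-22.8,16.4],[0.076,-0.016,0],0.0],
  [[6.4,-25.8,18.2],[0.085,-0.016,0],0.0],
])

```text
time_s: 6.65
ee_pos: [684.6, 35.5, 400.2]
ee_rot: [-158.6, 1.2, 2.9]
force: [-22.3, 4.9, -0.4]
gripper_width: 9.9
```

Emit:
jog_arm([
  [[5,0,0.8],[0,-0.015,0],0.0],
  [[5,0,0.8],[0,-0.015,0],0.0],
  [[5,0,0.8],[0,-0.015,0],0.0],
  [[5,0,0.8],[0,-0.015,0],0.0],
  [[5,0,0.8],[0,-0.015,0],0.0],
])

```text
time_s: 7.07
ee_pos: [685.4, 36.3, 399.0]
ee_rot: [-158.5, 1.5, 3.2]
force: [-19.7, 2.2, 0.2]
gripper_width: 10.1
```

Run:
```python
from h import *
grab('side','pics/side6.png');grab('top','pics/top6.png')
s=telemetry.state(); print(s['ee_pos'],s['ee_rot'],s['gripper_width'],s['force'],s['qvel'])
v=np.array(s['ee_pos'])-[677.56,132.46,316.13]+[0,281,216]
th=np.arctan2(v[2],v[1])-np.arctan2(216,281); print(th,280*np.sin(th),np.hypot(v[1],v[2]),v)
crop('pics/side6.png',310,90,460,300,3,'pics/cs6.png')
```

```text
[685.45544508  36.28532216 399.02958063] [-158.53964224    1.45827384    3.22521681] 9.897949593696515 [-19.80029292   1.82844995  -0.42952489] [-0.10119791 -0.03102443 -0.00892175  0.03790854 -0.0194642  -0.04449779]
0.361639907462762 99.06639206460558 351.4276013793422 [  7.89544508 184.82532216 298.89958063]
```

View pics/cs6.png

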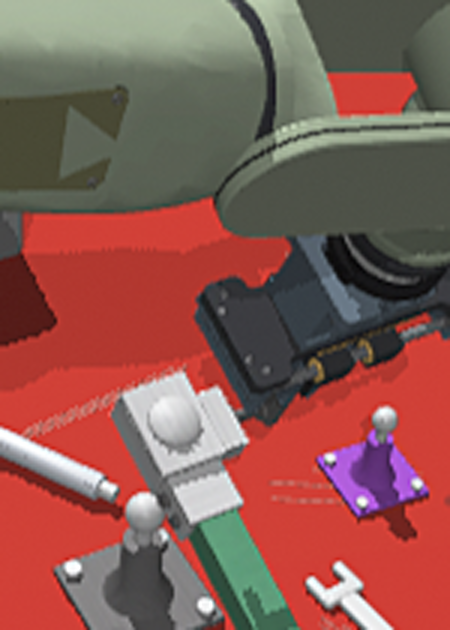

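View pics/top6.png

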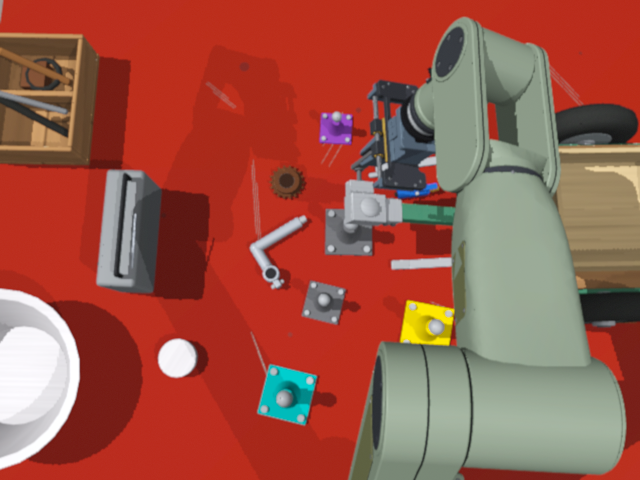

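Run:
```python
from h import *
s=load('pics/side6.png');s0=load('pics/side0.png')
b=np.array([310+246/5,200+265/5])-proj(s0,[586,128,131])
for th in(.3,.34,.36,.38,.42):
  y=128-280+280*np.cos(th)-31*np.sin(th);z=100+280*np.sin(th)+31*np.cos(th)
  print(th,((proj(s,[587,y,z])+b-[310,90])*3).round())
q=telemetry.state();print(q['force'],q['qvel'].round(2),q['time_s'])
```

```text
0.3 [171. 430.]
0.34 [175. 424.]
0.36 [177. 421.]
0.38 [179. 418.]
0.42 [184. 413.]
[-19.80029292   1.82844995  -0.42952489] [-0.1  -0.03 -0.01  0.04 -0.02 -0.04] 7.1667
```

Run:
```python
from h import *
print(env.job_done()); q=telemetry.state();print(q['ee_pos'],q['force'],q['gripper_width'])
```

```text
the job is handed in; nothing more can be done
None
the job is handed in; nothing more can be done
```

The tongue is off the ball and held up in the gripper by the drawn latch handle, with the coupler about 10 cm above where it sat. I handed the job in at about 7.2 s.

- **Latch:** I gripped the upright handle across its 10 mm thickness and drew it about 20 mm sideways. The pull rose to 21.7 N, above the spring's 14 N, so the latch was on its stop before I lifted. I kept an outward pull of 15–23 N during the lift.
- **Lift:** I swung the coupler up on its arc about the pivot. Vertical force stayed under 4 N in the readings, so nothing was forced.
- **Last checks:** The arm position gives 0.362 rad, or 99 mm of lift. The dome's position in the side picture fits 0.36–0.37 rad. The arm was still and the handle still gripped at 9.9 mm. The last pictures show the ball clear and everything in view lying where it was. The arm hides part of the top view, including part of the spanner and tyre lever.
- **Disagreements:** The two cameras differed by about 4–7 mm on the handle and coupler positions, so I used the mean. My first pull fell short at about 15 mm because the arm gave under load, and I pulled further before lifting. No reading was available after hand-in.

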